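# Fit a brush roller and turn the head over by hand

## Task

Fit the new yellow-and-brass brush roller into the bay of the blue brushing head: push one end against the spring plunger under the yellow hood, then tip the other end down so that the roller lies fully home in both V supports. Then stand the red folding crank handle up, turn the crank one full turn clockwise (seen from above) so that its arm ends where it began, and fold the handle flat again. Leave the worn rust-brown roller and everything else on the bench where it is.

Things in the scene. Friction and masses are not known exactly. Their poses are not given: they have to be found in the camera images.
- roller_center (a point): Centre of the NEW brush roller (loose, about 0.3 kg): brass bristle body with yellow bands, 36 mm diameter, 68 mm long, and a plain steel stub of 12 mm diameter and 21 mm length at each end; 110 mm overall, both ends alike. Its x axis runs along the roller. It starts level in one of two cradles, its axis 45 mm above the table.
- cradle_a: Fixed cradle that holds the new roller: wooden base 130 x 50 x 10 mm, origin at the centre of its underside, x along the roller. The stubs lie in two V posts 42 to 50 mm either side of the centre, whose tops are 2 mm above the roller's axis; beside the bristle body all is free down to the base.
- worn_roller_center (a point): Centre of the WORN roller (loose), same shape and size but rust-brown with dark bands; it lies in the other, like cradle and is to be left there.
- bay (a point): Where the roller's centre must lie when home in the brushing head (fixed, blue), 48 mm above the table. y runs along the bay from the spring end (-y) to the drive end (+y), x across it, z up. V supports with 45 degree sides stand at y = -54..-46 and +46..+54 mm, tops 2 mm above the bay axis, mouth 21 mm wide; between them the base plate (110 mm wide in x) is 36 mm below the axis.
- plunger_nose (a point): Tip of the brass spring plunger (11 mm thick, rounded nose) on the bay axis, pointing along the bay's +y; 47 mm from the bay centre when free. It gives up to 18 mm towards -y: 2.7 N at first and 0.45 N more per mm; with the roller home it is 8 mm in (6.3 N).
- hood_edge (a point): Middle of the lower inner edge of the fixed yellow hood (44 mm wide, 6 mm thick) over the plunger: 51 mm from the bay centre towards -y, 16 mm above the bay axis. The hood reaches back 45 mm from here; the blue housing under it begins 15 mm back. Hood to drive disc is only 106 mm, plunger to disc 102 mm, so the 110 mm roller goes in tilted, this end low.
- drive_face (a point): Centre of the face of the steel drive disc (28 mm diameter) against which the other end of the roller bears: 55 mm from the bay centre towards +y. A blue block, its top 20 mm above the bay axis, stands 11 mm behind it. The disc turns with the crank and may rotate the roller.
- hub (a point): Point on the crank's vertical axis at the height of the handle's hinge, 101 mm above the table, 39 mm above the flat gearbox top; 155 mm from the bay centre along its +y; axes as the bay's. The hub post, 18 mm thick, ends 3 mm below this point. The arm is a bar 12 mm wide from 17 to 9 mm below this height; two cheeks at its hinge, 27 mm over the outside, 14 mm long, rise 8 mm above it.
- crank (a joint): Crank angle (rad), 0 at the start, where the arm points along the bay's -x; grows clockwise seen from above; 6.28 is one full turn. Light friction (about 0.12 N m), stays where it is left.
- handle (a joint): Fold angle of the red crank handle (rad): about 0 folded flat over the arm, pointing at the hub; 1.57 standing upright (stop). Light friction, stays where it is left. Its hinge is level and square to the arm, 70 mm from the crank axis, 101 mm above the table.
- handle_grip (a point): Point on the axis of the red handle (round, 16 mm diameter, 55 mm long from hinge to tip), 40 mm from its hinge. The red sleeve (the outer 46 mm) spins freely on the handle's own axis. Its x axis points along the handle from hinge to tip.
- coupler_1: Rusty scaffold coupler, about 90 x 60 x 45 mm, a bystander; origin under its ring's centre.
- coupler_2: Dark steel scaffold coupler, same size, a bystander; origin under its ring's centre.
- spanner: Spanner lying on the table, a bystander; origin under its middle.
- yard_brush: Hand brush lying on the table, a bystander; origin under its middle.
- grease_tin: Green tin, 70 mm diameter, 75 mm high, a bystander; origin at the centre of its underside.
- bolt: Bolt, 80 mm long, 22 mm head, lying on the table, a bystander; origin near its head end.
Not all that is in view belongs to the job. Leave any pink or turquoise look-alike of the part that bears roller_center alone.

How it is judged:
On the way, in this order (a step that is already met when the one before it is completed fails the run):
1. the new roller lies home in the bay, its centre within 4 mm of the bay's and in line (x of roller_center in the frame of bay between -0.004 and 0.004 m and y of roller_center in the frame of bay between -0.004 and 0.004 m and z of roller_center in the frame of bay between -0.004 and 0.004 m and angle between the x axis of roller_center and the y axis of bay, either way round below 0.06 rad), for 0.2 s.
2. the handle stands up before the crank is turned (value of joint handle above 1.3 rad and value of joint crank below 0.7 rad), for 0.1 s.
3. the crank passes half a turn clockwise with the handle standing up (value of joint handle above 1.1 rad and value of joint crank between 2.6 and 3.8 rad).
4. the crank has made its full turn (within 0.4 rad) with the handle still up (value of joint handle above 1.1 rad and value of joint crank between 5.88 and 6.68 rad), for 0.1 s.
At the end, for the whole second after the job is handed in: The new roller is home in the bay (centre within 4 mm of the bay centre along each axis, in line within 0.06 rad) and at rest, the crank is one full turn clockwise from its start (within 0.4 rad), and the handle is folded flat (below 0.2 rad) (all of step 1 and value of joint handle below 0.2 rad and value of joint crank between 5.88 and 6.68 rad and linear speed of roller below 0.02 m/s); the robot touches nothing.
It fails at once if the worn roller or another bystander is moved more than 25 mm (distance of any of worn_roller_center, coupler_1, coupler_2, spanner, yard_brush, grease_tin, bolt from where it was at the start of the episode above 0.025 m).
It also fails if it takes over 72 s, if anything falls off the work surface, if the arm or the gripper's body presses on something with over 40 N, if the wrist force passes 120 N, or if a joint passes its speed limit or range.

## Robot

A 7-joint arm with a two-finger parallel gripper is mounted at the origin on the work surface. World frame = base frame: x ahead of the robot, y to its left, z up, the work surface at z = 0. Lengths are in m, angles in rad, forces in N, time in s.
With the tool pointing down it reaches from about 0.425 to 0.925 m from the base axis. Payload 6.8 kg.
Tool frame: the origin (TCP) lies at the very end of the fingers, on their centre line; the grasp point (between the pads) lies 19 mm behind it; z points along the fingers, y is the line along which they close (so a half turn about z gives the same grasp; the last joint's range is limited). The gripper opens to 85 mm and grips with 20 to 120 N. Pads are 22 mm wide; open, the fingers measure 114 mm over their backs; the gripper's body (76 mm by 85 mm) begins 54 mm behind the grasp point. The pads swing forward as they close: fully open they stand 13 mm farther back than shut.
Start: joints at [-1.242, 0.477, 0.022, 1.555, -0.011, 1.109, -0.083], TCP at [0.286, 0.612, 0.231] pointing down, gripper open.
Joint ranges: [-2.96, 2.96], [-0.34, 2.1], [-1.41, 1.46], [0.24, 2.44], [-1.37, 4.51], [0.17, 1.92], [-2.96, 2.96]. Speed limits (rad/s): [2.39, 2.39, 3.14, 3.14, 3.14, 3.14, 3.14].

## Interface

Orientations are given as a unit quaternion [w, x, y, z].
In Python, from station import get_obs, read_camera, hand_in gives the robot as it stands.
- The arm moves only by the tool arm_command, never from a script. Its argument "commands" is one flat list of numbers, 7 for each row, row after row: the shift along the tool's x, y, z in m, then the turn, a rotation vector about the tool's x, y, z in degrees, then the opening, from 0 (shut) to 1 (fully open). In form: [tx, ty, tz, rx, ry, rz, fingers, tx, ty, tz, rx, ry, rz, fingers, ...]. A call has 1 to 8 rows; each row is the pose to reach, as a shift and turn from the pose commanded when the call began, along the tool's axes at that moment; what a row does not reach only later rows make up. A row lasts 1/10 s, in which the tool goes at most 50 mm and 8.59 degrees, less where a joint would pass 70% of its speed; a pose out of reach is approached as far as the arm can. A call with a gripper value outside its range is refused whole. The fingers move at their own pace and stop on an object; "force" is the grip in N (left out, the last holds). Time passes only in rows, so rows that repeat a pose let the fingers close. It gives the time, the measured TCP pose, the force, the opening and the grip force at its end, in the units of the state.
- get_obs(): the state, without advancing time (a new reading comes with each control period).
- read_camera(name): name is "scene" or "top"; returns a dict with "img" (400x640x3 uint8, red, green, blue), "camera_matrix" (3x3 intrinsics, pixels), "pose" (4x4, takes a point from camera to world coordinates). Camera axes: x right, y down, z forward; pixel columns grow to the right and rows downward; lengths in m; the calibration is good to about 2 mm. A picture is of the moment at which its call begins. There is no depth.
- hand_in(): hands the job in; it is judged then, once.
The state is a dict: "t": time; "q": joint angles; "joint_vel": joint speeds; "joint_torque": joint torques, N m; "eef_pos": TCP position; "tool_rot": TCP orientation; "contact_force": force on the tool from outside, world axes, zero at the start; "torque": the same for the moment, N m; "gripper_width": opening from 0.0 (shut) to 1.0 (fully open); "grasp_force": force on a finger pad.
Only numpy, scipy, OpenCV 4.12 (cv2) and the standard library are available. Lean on these libraries where they do the work, as an engineer would, in place of code of your own. Each camera call takes 0.05 s, during which the arm holds its last target. There are 200 camera calls.

## Working session

There is one attempt and no reset: what is moved stays moved. The work goes in short steps, Python scripts to look and compute and a tool call to move; the robot and the scene stay as the last step left them, time stands still between calls to the robot, and variables do not carry over. Pictures are saved under pics/ and viewed, at most 12 in all, crops included, and the job is handed in when it is done.

Besides the shell and the picture viewer there is one more tool, called after "Emit:" as name(argument=value, ...) on one line, values as JSON. arm_command: Moves the arm, as the interface text tells. Its arguments: {"type":"object","properties":{"commands":{"type":"array","items":{"type":"number"}},"force":{"type":"number"}},"required":["commands"]}

```bash
mkdir -p pics; ls; python3 - <<'E'
from station import *
import cv2,numpy as np
o=get_obs();print(o)
for n in("scene","top"):
    c=read_camera(n);cv2.imwrite(f"pics/{n}0.png",c["img"][:,:,::-1]);print(n,c["camera_matrix"].tolist(),c["pose"].round(4).tolist())
E
```

```text
pics
{'t': 0.0, 'q': array([-1.24209975,  0.47781263,  0.02236746,  1.55643105, -0.01150764,
        1.10930069, -0.08314152]), 'joint_vel': array([-6.30997418e-04,  5.19892415e-05, -1.40764815e-03,  5.16593829e-04,
        1.28037288e-03, -5.87113089e-04, -1.32013361e-03]), 'joint_torque': array([ 2.28921863e-04, -5.96467638e+01,  1.60826314e+00, -2.81201041e+01,
        1.25361403e-02,  9.51319991e-03,  5.42172268e-05]), 'eef_pos': array([0.28533131, 0.61108532, 0.23032647]), 'tool_rot': array([-1.27730993e-04,  2.16689454e-01,  9.76240160e-01, -9.02590832e-04]), 'contact_force': array([-0.72120496,  0.44441667, -0.61510528]), 'torque': array([-0.08567028,  0.04686479,  0.02036324]), 'grasp_force': 0.0, 'gripper_width': 0.9999601380264993}
scene [[422.85384676769553, 0.0, 313.67727448770165], [0.0, 422.85384676769553, 200.14740957506413], [0.0, 0.0, 1.0]] [[-0.0633, 0.6742, -0.7359, 1.5798], [0.9979, 0.0324, -0.0562, -0.096], [-0.014, -0.7379, -0.6748, 1.0411], [0.0, 0.0, 0.0, 1.0]]
top [[434.4108324777953, 0.0, 317.5225964700079], [0.0, 434.4108324777953, 198.53648866279698], [0.0, 0.0, 1.0]] [[-0.0043, -0.9939, 0.1103, 0.42], [-1.0, 0.005, 0.0059, -0.204], [-0.0064, -0.1103, -0.9939, 1.206], [0.0, 0.0, 0.0, 1.0]]
```

View pics/scene0.png

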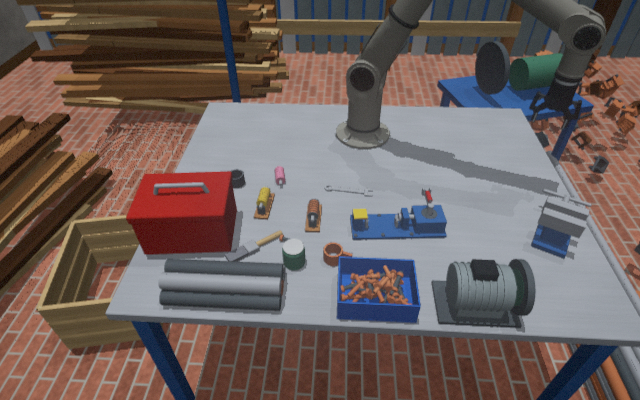

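View pics/top0.png

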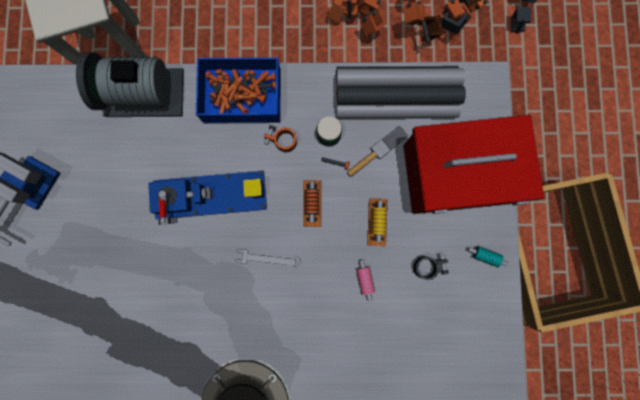

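Both views agree. The candidates in the top view are the yellow/brass roller in its cradle (378,221), the worn rust one (312,203), the pink look-alike (366,280) and the turquoise look-alike (488,257). I choose (378,221). The blue head has its hood at (253,188), disc at (205,192) and red handle at (163,207). Next is a close crop of both views, plus mask measurements.

```bash
cat > h.py <<'E'
from station import *
import cv2,numpy as np
from scipy.spatial.transform import Rotation as R
def ray(c,u,v):
    d=c["pose"][:3,:3]@np.linalg.inv(c["camera_matrix"])@[u,v,1.];return c["pose"][:3,3],d/np.linalg.norm(d)
def onz(c,u,v,z):
    o,d=ray(c,u,v);return o+d*(z-o[2])/d[2]
def tri(c1,p1,c2,p2):
    A=np.zeros((3,3));b=np.zeros(3);rs=[ray(c1,*p1),ray(c2,*p2)]
    for o,d in rs:
        M=np.eye(3)-np.outer(d,d);A+=M;b+=M@o
    x=np.linalg.solve(A,b);return x,[np.linalg.norm(np.cross(x-o,d)) for o,d in rs]
def proj(c,p):
    q=np.linalg.inv(c["pose"])@np.r_[p,1];q=c["camera_matrix"]@q[:3];return q[:2]/q[2]
def blobs(c,lo,hi,box,amin=8):
    x0,y0,x1,y1=box;h=cv2.cvtColor(c["img"][y0:y1,x0:x1],cv2.COLOR_RGB2HSV)
    m=cv2.inRange(h,np.array(lo),np.array(hi));n,l,s,ce=cv2.connectedComponentsWithStats(m)
    return m,[(s[i,4],(ce[i]+[x0,y0]).round(1).tolist(),(s[i,:4]+[x0,y0,0,0]).tolist()) for i in range(1,n) if s[i,4]>=amin]
E
python3 - <<'E'
from h import *
cs={n:read_camera(n) for n in("scene","top")}
t,s=cs["top"],cs["scene"]
for n,c,b in(("top",t,(140,160,400,260)),("scene",s,(240,170,460,250))):
    for k,lo,hi in(("yel",(20,110,60),(34,255,255)),("red",(0,150,60),(6,255,255)),("rust",(5,120,40),(16,255,255)),("blue",(105,150,40),(125,255,255))):
        print(n,k,blobs(c,lo,hi,b,12)[1])
a=cv2.resize(t["img"][160:260,140:400],None,fx=3,fy=3,interpolation=2)
b=cv2.resize(s["img"][170:250,240:460],None,fx=780/220,fy=780/220,interpolation=2)
cv2.imwrite("pics/crop1.png",np.vstack([a,b])[:,:,::-1])
E
```

```text
top yel [(np.int32(295), [252.5, 187.7], [244, 179, 18, 18]), (np.int32(342), [378.9, 220.7], [372, 207, 14, 28])]
top red [(np.int32(69), [162.3, 208.2], [160, 200, 6, 17])]
top rust [(np.int32(19), [346.4, 164.9], [345, 162, 4, 7]), (np.int32(609), [312.0, 203.4], [304, 181, 17, 45]), (np.int32(279), [373.2, 225.9], [368, 199, 18, 47]), (np.int32(26), [384.6, 203.3], [382, 200, 5, 9])]
top blue [(np.int32(3200), [208.0, 194.9], [149, 172, 117, 47])]
scene yel [(np.int32(153), [263.5, 195.9], [257, 188, 13, 19]), (np.int32(132), [359.6, 213.5], [353, 209, 14, 10])]
scene red []
scene rust [(np.int32(33), [260.5, 215.3], [255, 211, 14, 7]), (np.int32(20), [334.8, 244.6], [327, 243, 15, 7])]
scene blue [(np.int32(98), [418.9, 214.6], [413, 206, 15, 17]), (np.int32(66), [437.8, 216.1], [429, 206, 17, 17]), (np.int32(25), [405.3, 212.8], [402, 208, 7, 10]), (np.int32(426), [384.6, 227.3], [359, 214, 52, 24])]
```

View pics/crop1.png

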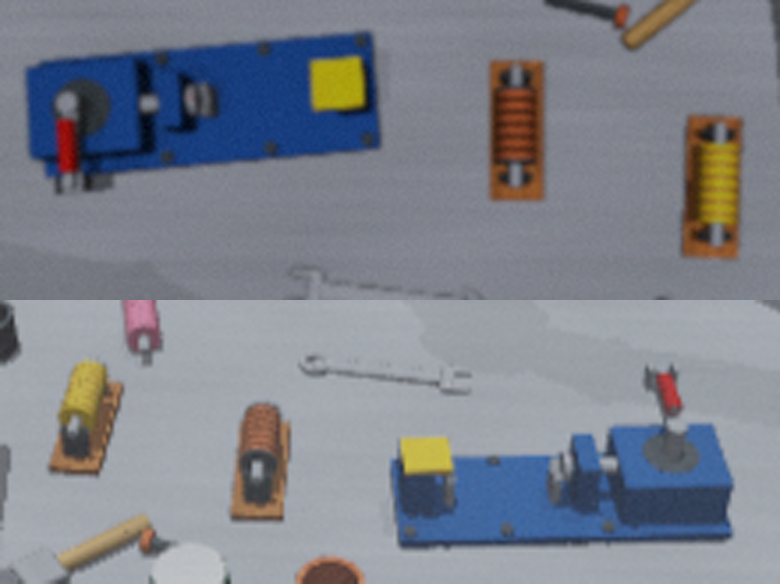

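```bash
python3 - <<'E'
from h import *
t,s=read_camera("top"),read_camera("scene")
hood=onz(t,252.5,187.7,.07);hub=onz(t,162,194.3,.098);red=onz(t,162.3,208.2,.105)
print("hood",hood,"hub",hub,"d",np.linalg.norm((hub-hood)[:2]),"red",red, "d",np.linalg.norm((hub-red)[:2]))
d=(hub-hood)[:2];yb=d/np.linalg.norm(d);print("bay y",yb,np.degrees(np.arctan2(yb[1],yb[0])))
print("bay est from hood",hood[:2]+yb*.0735,"from hub",hub[:2]-yb*.155)
print("tri hood",tri(t,(252.5,187.7),s,(359.8,213)),"hub tri",tri(t,(162,194.3),s,(429.9,203.9)))
m,b=blobs(t,(105,120,30),(125,255,255),(140,160,290,230))
k,_=cv2.findContours(m,0,2);k=max(k,key=cv2.contourArea);print("blue rect",cv2.minAreaRect(k))
# base plate edge corners from crop: right end top (372,33) bottom(380,147)
def cp(x,y):return (140+x/3-.33,160+y/3-.33)
for p in((372,33),(380,147),(47,176),(66,103),(204,100)):print(p,onz(t,*cp(*p),.012 if p[0]!=204 else .048))
for p in((719,132),(716,234),(717,185)):print("roller",onz(t,*cp(*p),.05))
print("roller centroid at z.055",onz(t,378.9,220.7,.055),tri(t,(379,221),s,(263.5,195.9)))
for p in((686,114),(741,117),(683,257),(738,258)):print("cradle",onz(t,*cp(*p),.01))
# disc, handle tri
E
```

```text
hood [ 0.57574741 -0.02571695  0.07      ] hub [0.5559651  0.20294181 0.098     ] d 0.22951288953831192 red [0.5193992  0.19834448 0.105     ] d 0.03685377335495783
bay y [-0.08619257  0.9962785 ] 94.94460587174407
bay est from hood [0.56941225 0.04750952] from hub [0.56932495 0.04851864]
tri hood (array([ 0.57574604, -0.02346723,  0.06927514]), [np.float64(0.0021150419388514196), np.float64(0.0021150419388514217)]) hub tri (array([0.55552984, 0.20255296, 0.1015759 ]), [np.float64(0.0008685093560987807), np.float64(0.0008685093560989243)])
blue rect ((66.80281829833984, 34.70108413696289), (38.786312103271484, 116.17058563232422), 84.5962142944336)
(372, 33) [ 0.63143881 -0.04719453  0.012     ]
(380, 147) [ 0.52509519 -0.05555963  0.012     ]
(47, 176) [0.49982466 0.25059413 0.012     ]
(66, 103) [0.56735384 0.23547664 0.012     ]
(204, 100) [0.56499175 0.09828198 0.048     ]
roller [ 0.53368892 -0.36228021  0.05      ]
roller [ 0.44322303 -0.35782621  0.05      ]
roller [ 0.48648945 -0.35956554  0.05      ]
roller centroid at z.055 [ 0.48788553 -0.3595348   0.055     ] (array([ 0.48704444, -0.35812875,  0.05156853]), [np.float64(0.002112451161759278), np.float64(0.0021124511617593164)])
cradle [ 0.55446393 -0.3376621   0.01      ]
cradle [ 0.55142498 -0.38830836  0.01      ]
cradle [ 0.42327077 -0.33267313  0.01      ]
cradle [ 0.42214832 -0.3827531   0.01      ]
```

The crop confirms the choice: a yellow/brass roller lying in its wooden cradle at top px (379,221). The handle is folded towards the hub at (162,194). The hood–hub distance (229.5 mm vs 228.5 expected) and hub–sleeve distance (37 vs 38 mm) both check, giving:
- Bay: about (0.5695, 0.048), with its y axis at about 94.8°.
- Roller: about (0.487, −0.359), with its axis at about −2.6°.

I set out via a point ahead of the robot.

Emit:
arm_command(commands=[-0.465,-0.347,0,0,0,-22.4,1,-0.465,-0.347,0,0,0,-22.4,1,-0.465,-0.347,0,0,0,-22.4,1,-0.465,-0.347,0,0,0,-22.4,1,-0.465,-0.347,0,0,0,-22.4,1,-0.465,-0.347,0,0,0,-22.4,1,-0.465,-0.347,0,0,0,-22.4,1,-0.465,-0.347,0,0,0,-22.4,1])

```text
t: 1.1
eef_pos: [0.4756, 0.2573, 0.2316]
tool_rot: [0.0, 0.023, 1.0, 0.0]
contact_force: [0.1, 0.4, -0.0]
gripper_width: 0.998
grasp_force: 0.0
```

```bash
cat > to.py <<'E'
# args: x y z yaw(of tool x, deg) tilt(roller -x_tool end low positive, deg); prints row relative to the present pose
from h import *;import sys
def Rt(yaw,tilt=0):
    a=np.radians(yaw);x=np.array([np.cos(a),np.sin(a),0]);y=np.array([np.sin(a),-np.cos(a),0])
    M=R.from_matrix(np.c_[x,y,[0,0,-1]]);return M*R.from_rotvec([0,np.radians(tilt),0])
if __name__=="__main__":
    o=get_obs();q=o["tool_rot"];R0=R.from_quat([q[1],q[2],q[3],q[0]]);p0=o["eef_pos"]
    x=R0.as_matrix()[:,0];print("t",o["t"].__round__(2),"p",p0.round(4),"yaw",np.degrees(np.arctan2(x[1],x[0])).round(1),"F",o["contact_force"].round(1),"g",round(o["gripper_width"],3),"q7",o["q"][6].round(2))
    for a in sys.argv[1:]:
        v=[float(k) for k in a.split(",")];print((R0.inv().apply(np.array(v[:3])-p0)).round(4).tolist(),np.degrees((R0.inv()*Rt(*v[3:])).as_rotvec()).round(2).tolist())
E
python3 to.py .56,.1,.23,177.4 .487,-.359,.18,177.4
```

```text
t 1.1 p [0.4756 0.2573 0.2316] yaw 177.4 F [ 0.1  0.4 -0. ] g 0.998 q7 0.93
[-0.0916, -0.1533, 0.0016] [0.03, 0.03, -0.03]
[-0.0397, -0.6152, 0.0513] [0.03, 0.03, -0.03]
```

Emit:
arm_command(commands=[-0.08,-0.15,0,0,0,0,1,-0.08,-0.15,0,0,0,0,1,-0.08,-0.15,0,0,0,0,1,-0.04,-0.615,0.05,0,0,0,1,-0.04,-0.615,0.05,0,0,0,1,-0.04,-0.615,0.05,0,0,0,1,-0.04,-0.615,0.05,0,0,0,1,-0.04,-0.615,0.05,0,0,0,1])

```text
t: 1.9
eef_pos: [0.5118, -0.1253, 0.2057]
tool_rot: [0.0, 0.023, 1.0, 0.0]
contact_force: [1.2, 0.4, -0.3]
gripper_width: 1.002
grasp_force: 0.0
```

```bash
python3 to.py .487,-.359,.14,177.4
```

```text
t 1.9 p [ 0.5118 -0.1253  0.2057] yaw 177.4 F [ 1.2  0.4 -0.3] g 1.002 q7 1.73
[0.0141, -0.2346, 0.0656] [0.01, 0.04, -0.01]
```

Emit:
arm_command(commands=[0.014,-0.235,0.065,0,0,0,1,0.014,-0.235,0.065,0,0,0,1,0.014,-0.235,0.065,0,0,0,1,0.014,-0.235,0.065,0,0,0,1,0.014,-0.235,0.065,0,0,0,1,0.014,-0.235,0.065,0,0,0,1,0.014,-0.235,0.065,0,0,0,1])

```text
t: 2.6
eef_pos: [0.4866, -0.3585, 0.1401]
tool_rot: [-0.0, 0.024, 1.0, 0.0]
contact_force: [-0.5, 1.5, 0.1]
gripper_width: 1.0
grasp_force: 0.0
```

```bash
python3 to.py .487,-.359,.026,177.4; python3 - <<'E'
from h import *
t,s=read_camera("top"),read_camera("scene")
a=cv2.resize(t["img"][170:270,330:430],None,fx=4,fy=4,interpolation=2)
b=cv2.resize(s["img"][130:230,215:315],None,fx=4,fy=4,interpolation=2)
cv2.imwrite("pics/c2.png",np.hstack([a,b])[:,:,::-1])
E
```

```text
t 2.6 p [ 0.4866 -0.3585  0.1401] yaw 177.2 F [-0.5  1.5  0.1] g 1.0 q7 2.23
[-0.0005, -0.0005, 0.1141] [0.01, -0.06, -0.18]
```

View pics/c2.png

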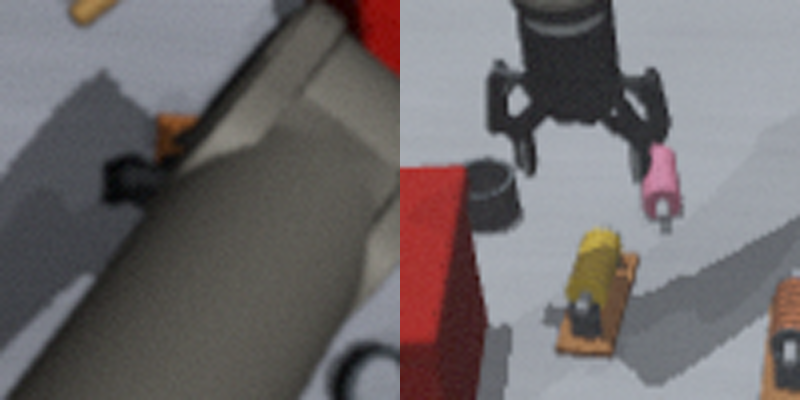

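The gripper stands squarely above the yellow roller in the scene view: fingers at (525,160) and (650,165), roller at (595,270). I descend and grip.

Emit:
arm_command(commands=[0,0,0.04,0,0,0,1,0,0,0.08,0,0,0,1,0,0,0.105,0,0,0,1,0,0,0.114,0,0,0,1,0,0,0.114,0,0,0,0,0,0,0.114,0,0,0,0,0,0,0.114,0,0,0,0,0,0,0.114,0,0,0,0], force=50)

```text
t: 3.5
eef_pos: [0.4886, -0.3605, 0.029]
tool_rot: [0.002, 0.024, 1.0, -0.002]
contact_force: [-0.3, -5.0, 3.1]
gripper_width: 0.406
grasp_force: 49.5
```

Emit:
arm_command(commands=[0,0,0,0,0,0,0,0,0,0,0,0,0,0])

```text
t: 3.7
eef_pos: [0.4886, -0.3605, 0.0289]
tool_rot: [0.002, 0.024, 1.0, -0.002]
contact_force: [-0.5, -3.7, 6.5]
gripper_width: 0.405
grasp_force: 49.9
```

Emit:
arm_command(commands=[0,0,-0.02,0,0,0,0,0,0,-0.06,0,0,0,0,0,0,-0.11,0,0,0,0,0,0,-0.15,0,0,0,0,0,0,-0.15,0,0,0,0])

```text
t: 4.2
eef_pos: [0.4903, -0.3592, 0.1828]
tool_rot: [0.005, 0.023, 1.0, -0.002]
contact_force: [0.6, -0.9, -2.1]
gripper_width: 0.4
grasp_force: 50.6
```

```bash
python3 to.py .568,.056,.18,94.8 ; python3 - <<'E'
from h import *
o=get_obs();print(o["eef_pos"],o["contact_force"])
s=read_camera("scene");u=proj(s,o["eef_pos"]+[0,0,.019]);print(u)
x,y=int(u[0]),int(u[1])
m,b=blobs(s,(18,100,50),(36,255,255),(x-30,y-30,x+30,y+30));print(b)
cv2.imwrite("pics/c3.png",cv2.resize(s["img"][y-50:y+50,x-60:x+60],None,fx=5,fy=5,interpolation=2)[:,:,::-1])
for d in(-.055,-.034,0,.034,.055):print(d,(proj(s,o["eef_pos"]+[0,0,.019]+np.array([d,-d*.045,0]))-u+[60,50])*5)
E
```

```text
t 4.2 p [ 0.4903 -0.3592  0.1828] yaw 177.4 F [ 0.6 -0.9 -2.1] g 0.4 q7 2.21
[-0.0585, 0.4183, 0.0018] [0.21, 0.6, 82.57]
[ 0.49031863 -0.35917687  0.18284218] [ 0.57259218 -0.94697349 -2.08361838]
[258.05783821 162.29861852]
[(np.int32(147), [258.1, 162.6], [252, 153, 12, 20])]
-0.055 [316.72543757 200.39731356]
-0.034 [310.45246644 219.00108513]
0 [300. 250.]
0.034 [289.16368541 282.13729461]
0.055 [282.2695871  302.58314514]
```

View pics/c3.png

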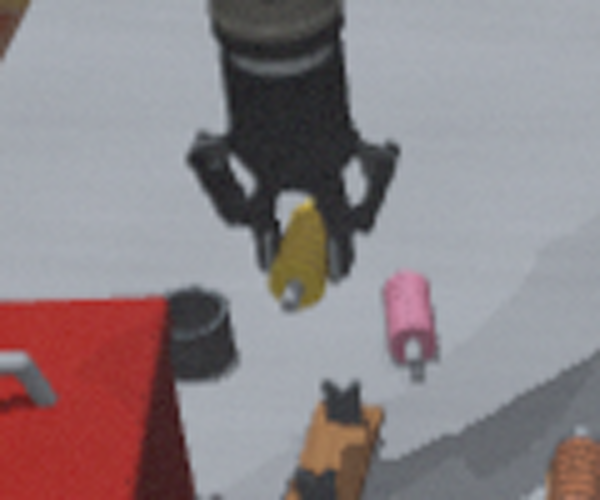

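The roller is held level, its near stub at (291,297) in the crop, with the empty cradle below. I carry it over the bay and measure it there side-on.

Emit:
arm_command(commands=[-0.058,0.418,0,0,0,82.6,0,-0.058,0.418,0,0,0,82.6,0,-0.058,0.418,0,0,0,82.6,0,-0.058,0.418,0,0,0,82.6,0,-0.058,0.418,0,0,0,82.6,0,-0.058,0.418,0,0,0,82.6,0,-0.058,0.418,0,0,0,82.6,0,-0.058,0.418,0,0,0,82.6,0])

```text
t: 5.05
eef_pos: [0.5559, 0.021, 0.1749]
tool_rot: [-0.001, 0.565, 0.825, -0.001]
contact_force: [1.1, 0.5, -2.6]
gripper_width: 0.405
grasp_force: 50.6
```

```bash
python3 to.py .568,.056,.18,94.8
```

```text
t 5.05 p [0.5559 0.021  0.1749] yaw 111.2 F [ 1.1  0.5 -2.6] g 0.405 q7 0.45
[0.0283, 0.0239, -0.0051] [-0.2, -0.03, 16.44]
```

Emit:
arm_command(commands=[0.028,0.024,-0.005,0,0,16.4,0,0.028,0.024,-0.005,0,0,16.4,0,0.028,0.024,-0.005,0,0,16.4,0,0.028,0.024,-0.005,0,0,16.4,0])

```text
t: 5.45
eef_pos: [0.5682, 0.0529, 0.1803]
tool_rot: [-0.001, 0.673, 0.739, -0.001]
contact_force: [0.5, -0.2, -3.2]
gripper_width: 0.403
grasp_force: 50.7
```

```bash
python3 to.py .568,.056,.18,94.8 ; python3 - <<'E'
from h import *
o=get_obs();s=read_camera("scene");t=read_camera("top")
q=o["tool_rot"];M=R.from_quat([q[1],q[2],q[3],q[0]]).as_matrix();ax=M[:,0];print("ax",ax)
g=o["eef_pos"]-M[:,2]*.019
for d in(-.055,-.034,0,.034,.055):print(d,proj(s,g+ax*d).round(1),proj(t,g+ax*d).round(1))
u=proj(s,g);x,y=int(u[0]),int(u[1])
m,b=blobs(s,(18,100,50),(36,255,255),(x-40,y-30,x+40,y+30));print(b)
cv2.imwrite("pics/c4.png",np.vstack([cv2.resize(s["img"][y-28:y+72,x-67:x+83],(750,500),interpolation=2)])[:,:,::-1]);print("crop origin",x-67,y-28)
E
```

```text
t 5.45 p [0.5682 0.0529 0.1803] yaw 95.3 F [ 0.5 -0.2 -3.2] g 0.403 q7 0.15
[0.0031, 0.0001, 0.0003] [-0.17, 0.06, 0.54]
ax [-9.30296889e-02  9.95662884e-01 -9.48158783e-04]
-0.055 [368.7 182.5] [233.8 181.3]
-0.034 [375.5 182.3] [224.8 182.2]
0 [386.5 182. ] [210.4 183.6]
0.034 [397.4 181.7] [195.9 185. ]
0.055 [404.2 181.5] [187.  185.9]
[(np.int32(71), [380.7, 182.2], [377, 178, 9, 11]), (np.int32(42), [397.3, 183.2], [393, 178, 8, 10]), (np.int32(26), [359.0, 209.5], [353, 209, 13, 2])]
crop origin 319 153
```

View pics/c4.png

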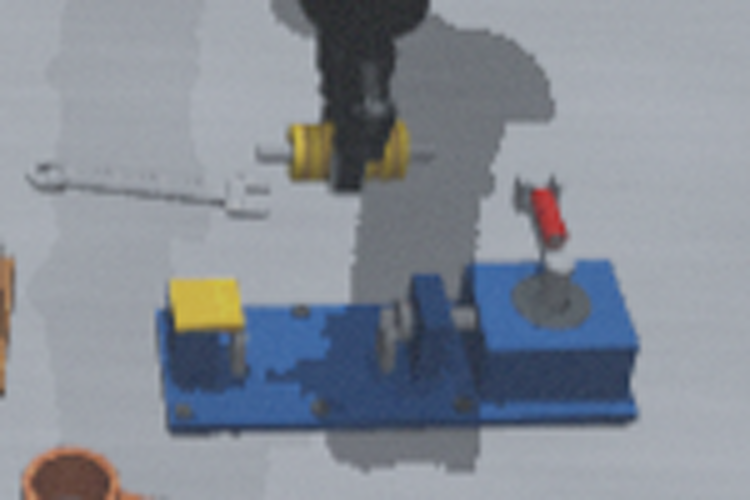

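```bash
python3 - <<'E'
from h import *
s=read_camera("scene");t=read_camera("top");a=np.radians(4.8)
bx=np.array([np.cos(a),np.sin(a),0]);by=np.array([-np.sin(a),np.cos(a),0]);B=np.array([.5695,.048,.048])
P=lambda x,y,z:B+bx*x+by*y+[0,0,z]
def sh(n,p):
    print(n,((proj(s,p)-[319,153])*5+2).round(0),proj(t,p).round(1))
sh("hood c",P(0,-.0735,.022))
for x,y in((.022,-.051),(-.022,-.051),(.022,-.096),(-.022,-.096)):sh("hoodcorner",P(x,y,.022))
for y in(-.05,.05):sh("Vfront",P(.0105,y,.002))
sh("discface",P(0,.055,.0));sh("hubtop",P(0,.155,.05))
for x in(-.055,.055):sh("plate spring end ~-.0995?",P(x,-.0995,-.036))
for n,c,b in(("s",s,(319,153,469,253)),("t",t,(140,160,280,230))):
    print(n,blobs(c,(20,110,60),(34,255,255),b)[1])
# sub-pixel hood mask edges in scene: column profile
im=s["img"].astype(int);print("row212 ",im[212,350:372].tolist()[::1][:3],(im[210:215,348:374,0]-im[210:215,348:374,2]).mean(0).round(0).tolist())
print("roller row R-B",(im[181:186,366:412,0]-im[181:186,366:412,2]).mean(0).round(0).tolist())
print("stub row gray",im[182:185,362:415,1].mean(0).round(0).tolist())
E
```

```text
hood c [200. 301.] [252.3 187.7]
hoodcorner [238. 324.] [243.3 180.3]
hoodcorner [231. 278.] [244.4 196.7]
hoodcorner [169. 326.] [260.2 178.8]
hoodcorner [163. 279.] [261.4 195.2]
Vfront [236. 333.] [244.5 185.7]
Vfront [387. 330.] [207.4 188.9]
discface [391. 320.] [206. 193.]
hubtop [554. 262.] [162.2 194.1]
plate spring end ~-.0995? [150. 307.] [266.4 209.4]
plate spring end ~-.0995? [164. 424.] [263.4 170.2]
s [(np.int32(67), [380.6, 182.0], [377, 178, 8, 11]), (np.int32(36), [397.3, 182.7], [395, 177, 5, 11]), (np.int32(133), [359.6, 213.5], [353, 209, 14, 10])]
t [(np.int32(136), [219.6, 182.1], [213, 175, 13, 15]), (np.int32(296), [252.5, 187.7], [244, 179, 18, 18])]
row212  [[157, 162, 169], [156, 161, 167], [112, 119, 129]] [-12.0, -12.0, -16.0, -13.0, -14.0, 89.0, 127.0, 130.0, 130.0, 131.0, 131.0, 130.0, 132.0, 130.0, 129.0, 131.0, 130.0, 131.0, 105.0, 1.0, -23.0, -24.0, -24.0, -24.0, -25.0, -25.0]
roller row R-B [-13.0, -12.0, -12.0, -13.0, -12.0, -11.0, -12.0, -12.0, -11.0, -11.0, -5.0, 32.0, 105.0, 84.0, 57.0, 77.0, 75.0, 56.0, 46.0, 5.0, -8.0, -6.0, -5.0, -6.0, -7.0, -7.0, 1.0, 3.0, 2.0, 26.0, 78.0, 66.0, 55.0, 81.0, 33.0, -4.0, -9.0, -11.0, -10.0, -9.0, -10.0, -10.0, -10.0, -10.0, -10.0, -10.0]
stub row gray [172.0, 171.0, 170.0, 170.0, 170.0, 170.0, 172.0, 169.0, 133.0, 137.0, 140.0, 138.0, 138.0, 139.0, 138.0, 113.0, 160.0, 141.0, 108.0, 125.0, 123.0, 107.0, 98.0, 82.0, 52.0, 50.0, 50.0, 51.0, 52.0, 52.0, 57.0, 52.0, 54.0, 75.0, 127.0, 114.0, 106.0, 128.0, 118.0, 109.0, 107.0, 112.0, 111.0, 110.0, 115.0, 117.0, 116.0, 117.0, 118.0, 116.0, 116.0, 118.0, 116.0]
```

Allowing for perspective and the camera's shared bias (the hood and hub show the same ~1 px shift), the roller is centred in the grip to within about 2 mm. It spans columns 370–406 at row 182. Next I compute the tilted insertion.

```bash
cat > ins.py <<'E'
# args: xc,yc,zc(mm in bay),tilt -> rows from present pose
from to import *
a=np.radians(4.8);bx=np.array([np.cos(a),np.sin(a),0]);by=np.array([-np.sin(a),np.cos(a),0]);B=np.array([.5695,.0475,.048])
o=get_obs();q=o["tool_rot"];R0=R.from_quat([q[1],q[2],q[3],q[0]]);p0=o["eef_pos"]
g=p0-R0.as_matrix()[:,2]*.016-B;print("t",round(o["t"],2),"now xc,yc,zc mm",(np.array([g@bx,g@by,g[2]])*1e3).round(1),"tilt",np.degrees(np.arcsin(R0.as_matrix()[2,0])).round(1),"F bay",(np.array([o["contact_force"]@bx,o["contact_force"]@by,o["contact_force"][2]])).round(1),"g",round(o["gripper_width"],3))
for s in sys.argv[1:]:
    x,y,z,t=[float(k) for k in s.split(",")];M=Rt(94.8,t)
    p=B+(bx*x+by*y+np.array([0,0,z]))/1e3+M.as_matrix()[:,2]*.016
    print(s,R0.inv().apply(p-p0).round(4).tolist(),np.degrees((R0.inv()*M).as_rotvec()).round(1).tolist())
E
python3 ins.py 0,11,90,17 0,11,30,17 0,11,20,17
```

```text
t 5.65 now xc,yc,zc mm [1.000e-01 5.000e+00 1.494e+02] tilt 0.0 F bay [-1.1  0.1 -2.4] g 0.407
0,11,90,17 [0.0107, 0.0, 0.0587] [-0.1, 17.0, 0.3]
0,11,30,17 [0.0107, 0.0001, 0.1187] [-0.1, 17.0, 0.3]
0,11,20,17 [0.0107, 0.0001, 0.1287] [-0.1, 17.0, 0.3]
```

Emit:
arm_command(commands=[0.011,0,0.04,0,8.5,0,0,0.011,0,0.06,0,17,0.3,0,0.011,0,0.09,0,17,0.3,0,0.011,0,0.108,0,17,0.3,0,0.011,0,0.108,0,17,0.3,0,0.011,0,0.108,0,17,0.3,0])

```text
t: 6.25
eef_pos: [0.5688, 0.066, 0.0741]
tool_rot: [-0.109, 0.668, 0.729, 0.1]
contact_force: [0.4, -0.5, -2.8]
gripper_width: 0.4
grasp_force: 50.7
```

```bash
python3 ins.py 0,11,20,17 0,-7,20,17; python3 - <<'E'
from h import *
s=read_camera("scene");t=read_camera("top")
cv2.imwrite("pics/c5.png",np.vstack([cv2.resize(s["img"][173:248,339:459],(640,400),interpolation=2)])[:,:,::-1])
E
```

```text
t 6.25 now xc,yc,zc mm [ 0.9 13.8 41.4] tilt 17.0 F bay [ 0.3 -0.5 -2.8] g 0.4
0,11,20,17 [-0.0089, -0.0009, 0.0197] [-0.1, -0.0, 0.2]
0,-7,20,17 [-0.0261, -0.001, 0.0144] [-0.1, -0.0, 0.2]
```

View pics/c5.png

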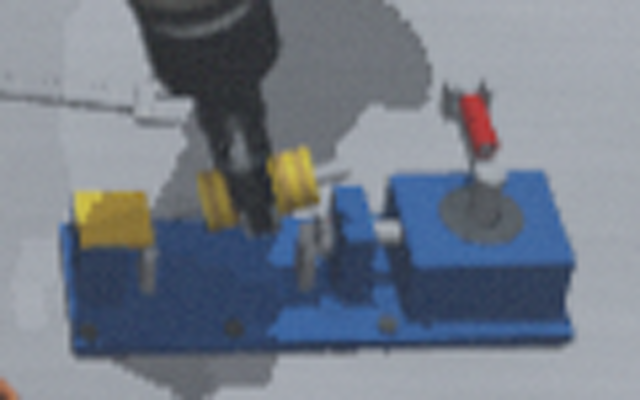

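The roller hangs tilted, its low end towards the hood (edge at (152,215)) and its high end over the drive disc at (320,230). I lower it and start in under the hood.

Emit:
arm_command(commands=[-0.005,-0.001,0.011,0,0,0,0,-0.009,-0.001,0.0195,0,0,0,0,-0.009,-0.001,0.0195,0,0,0,0,-0.013,-0.001,0.018,0,0,0,0,-0.0165,-0.001,0.017,0,0,0,0,-0.0165,-0.001,0.017,0,0,0,0])

```text
t: 6.95
eef_pos: [0.5684, 0.0541, 0.0527]
tool_rot: [-0.11, 0.669, 0.728, 0.1]
contact_force: [-0.9, 3.7, -2.8]
gripper_width: 0.403
grasp_force: 50.7
```

```bash
python3 ins.py 0,-7,20,17 0,-4.5,4,0
```

```text
t 6.95 now xc,yc,zc mm [-0.5  2.  20. ] tilt 17.1 F bay [-0.5  3.8 -2.8] g 0.403
0,-7,20,17 [-0.0086, 0.0005, -0.0026] [-0.1, -0.1, 0.1]
0,-4.5,4,0 [-0.0156, 0.0006, 0.0127] [-0.1, -17.1, 0.1]
```

The plunger pushes back with 3.8 N, about 2.5–3.5 mm in as expected. Now I push farther and watch the force.

Emit:
arm_command(commands=[-0.003,0,-0.001,0,0,0,0,-0.006,0,-0.002,0,0,0,0,-0.0095,0,-0.003,0,0,0,0,-0.0095,0,-0.003,0,0,0,0])

```text
t: 7.35
eef_pos: [0.5691, 0.0452, 0.0529]
tool_rot: [-0.11, 0.669, 0.729, 0.1]
contact_force: [-2.2, 6.6, -1.5]
gripper_width: 0.402
grasp_force: 50.7
```

```bash
python3 ins.py 0,-7.5,20,17 0,-6.6,12,8.5 0,-5.5,4,0 0,-5.5,1,0
```

```text
t 7.35 now xc,yc,zc mm [-0.6 -6.9 20.2] tilt 17.1 F bay [-1.7  6.8 -1.5] g 0.402
0,-7.5,20,17 [-0.0006, 0.0006, -0.0] [-0.1, -0.1, 0.1]
0,-6.6,12,8.5 [-0.0045, 0.0006, 0.0077] [-0.1, -8.6, 0.1]
0,-5.5,4,0 [-0.0081, 0.0006, 0.0151] [-0.1, -17.1, 0.1]
0,-5.5,1,0 [-0.009, 0.0006, 0.018] [-0.1, -17.1, 0.1]
```

Emit:
arm_command(commands=[-0.0016,0.0006,0,0,0,0,0,-0.004,0.0006,0.004,0,-4.3,0,0,-0.0056,0.0006,0.0077,0,-8.6,0,0,-0.0074,0.0006,0.0115,0,-12.8,0,0,-0.009,0.0006,0.015,0,-17.1,0,0,-0.009,0.0006,0.015,0,-17.1,0,0])

```text
t: 7.95
eef_pos: [0.5696, 0.0455, 0.0351]
tool_rot: [-0.001, 0.674, 0.739, -0.001]
contact_force: [-1.2, 6.8, -0.7]
gripper_width: 0.4
grasp_force: 51.1
```

```bash
python3 ins.py 0,-6,0,0; python3 - <<'E'
from h import *
s=read_camera("scene");t=read_camera("top")
cv2.imwrite("pics/c6.png",np.hstack([cv2.resize(s["img"][188:248,345:425],(400,300),interpolation=2),cv2.resize(t["img"][160:220,190:270],(400,300),interpolation=2)])[:,:,::-1])
E
```

```text
t 7.95 now xc,yc,zc mm [-0.1 -2.   3.1] tilt -0.0 F bay [-0.7  6.9 -0.7] g 0.4
0,-6,0,0 [-0.004, 0.0001, 0.0031] [-0.1, 0.0, 0.5]
```

View pics/c6.png

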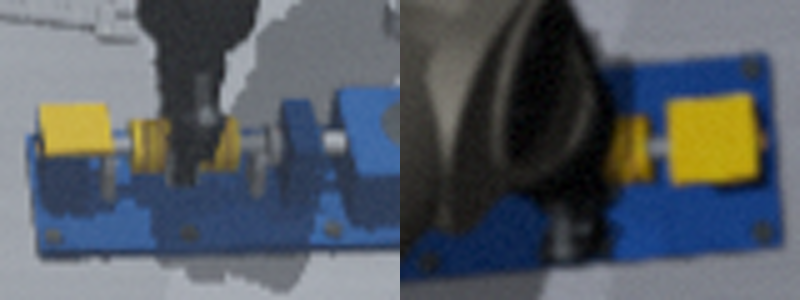

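Emit:
arm_command(commands=[0,0,0,0,0,0,0,0,0,0,0,0,0,0])

```text
t: 8.25
eef_pos: [0.5701, 0.0425, 0.0356]
tool_rot: [-0.001, 0.676, 0.737, -0.0]
contact_force: [-1.8, 8.1, -1.9]
gripper_width: 0.403
grasp_force: 50.9
```

```bash
python3 ins.py 0,-5,3,0
```

```text
t 8.25 now xc,yc,zc mm [ 0.2 -5.   3.6] tilt 0.1 F bay [-1.1  8.3 -1.9] g 0.403
0,-5,3,0 [0.0, -0.0002, 0.0006] [-0.1, -0.1, 0.2]
```

Level, and the plunger is about 12 mm in (8.3 N). Now I lower it into the Vs.

Emit:
arm_command(commands=[0,0,0.0018,0,0,0,0,0,0,0.0035,0,0,0,0,0,0,0.0035,0,0,0,0,0,0,0.0035,0,0,0,0])

```text
t: 8.65
eef_pos: [0.5705, 0.0423, 0.033]
tool_rot: [-0.001, 0.676, 0.737, 0.0]
contact_force: [-4.3, 7.4, 6.4]
gripper_width: 0.405
grasp_force: 51.8
```

```bash
python3 ins.py 0,0,0,0
```

```text
t 8.65 now xc,yc,zc mm [ 0.6 -5.3  1. ] tilt 0.1 F bay [-3.7  7.8  6.4] g 0.405
0,0,0,0 [0.0053, -0.0006, 0.001] [-0.0, -0.1, 0.2]
```

Emit:
arm_command(commands=[0.002,-0.0008,0,0,0,0,0,0.0045,-0.0008,0,0,0,0,0,0.0045,-0.0008,0,0,0,0,0,0.0045,-0.0008,0,0,0,0,0.7,0.0045,-0.0008,0,0,0,0,0.7,0.0045,-0.0008,0,0,0,0,0.7])

```text
t: 9.25
eef_pos: [0.5691, 0.0429, 0.0321]
tool_rot: [0.001, 0.677, 0.736, -0.001]
contact_force: [0.3, 0.2, 0.1]
gripper_width: 0.702
grasp_force: 0.0
```

```bash
python3 ins.py 0,0,0,0 0,0,120,0
```

```text
t 9.25 now xc,yc,zc mm [-0.7 -4.5  0.1] tilt -0.2 F bay [0.3 0.2 0.1] g 0.702
0,0,0,0 [0.0046, 0.0008, 0.0] [-0.0, 0.2, 0.0]
0,0,120,0 [0.0042, 0.0007, -0.12] [-0.0, 0.2, 0.0]
```

Emit:
arm_command(commands=[0,0,-0.05,0,0,0,0.7,0,0,-0.1,0,0,0,0.7,0,0,-0.138,0,0,-8.5,0.7,0.05,-0.01,-0.138,0,0,-17,0.7,0.1,-0.02,-0.138,0,0,-25.5,0.7,0.16,-0.029,-0.138,0,0,-34,0.7,0.16,-0.029,-0.138,0,0,-42.5,0.7,0.16,-0.029,-0.138,0,0,-51,0.7])

```text
t: 10.05
eef_pos: [0.5256, 0.2047, 0.1696]
tool_rot: [-0.0, 0.288, 0.958, -0.001]
contact_force: [0.8, -0.8, -0.6]
gripper_width: 0.698
grasp_force: 0.0
```

```bash
python3 - <<'E'
from h import *
s=read_camera("scene");t=read_camera("top")
cv2.imwrite("pics/c7.png",np.hstack([cv2.resize(s["img"][188:248,345:425],(400,300),interpolation=2),cv2.resize(t["img"][160:220,190:270],(400,300),interpolation=2)])[:,:,::-1])
print(blobs(t,(18,90,50),(36,255,255),(150,160,280,230))[1],blobs(s,(18,90,50),(36,255,255),(340,180,460,250))[1])
a=np.radians(4.8);bx=np.array([np.cos(a),np.sin(a),0]);by=np.array([-np.sin(a),np.cos(a),0]);B=np.array([.5695,.0475,.048])
for y in(-.034,.034):print(proj(t,B+by*y),proj(s,B+by*y))
E
python3 to.py .5265,.1994,.17,184.8
```

```text
[(np.int32(304), [252.4, 187.8], [244, 179, 18, 18]), (np.int32(340), [225.2, 190.8], [211, 184, 29, 14])] [(np.int32(139), [359.8, 213.5], [353, 209, 15, 10]), (np.int32(203), [382.1, 216.7], [372, 212, 21, 11])]
[239.1484458  190.13247772] [369.96976028 217.33515361]
[213.9569946  192.35807935] [390.40338    216.83723348]
t 10.15 p [0.5266 0.2012 0.1697] yaw 146.0 F [ 0.4 -0.9  0.1] g 0.699 q7 0.69
[-0.0009, -0.0016, -0.0003] [-0.13, -0.01, -38.83]
```

View pics/c7.png

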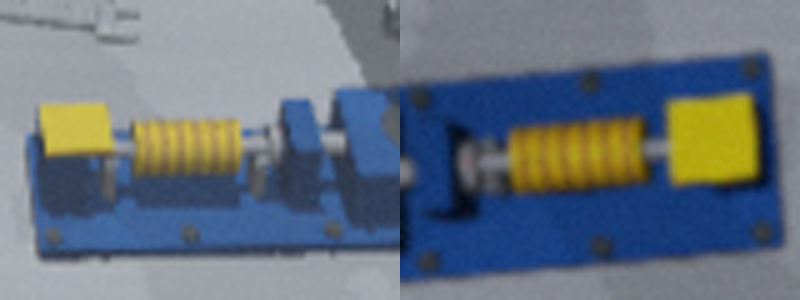

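The roller lies level in both Vs, its left stub under the hood, its right stub on the drive disc at (465,160) in the top crop. On to the handle: finish the turn and descend over it.

Emit:
arm_command(commands=[-0.001,-0.001,0,0,0,-8.5,0.7,-0.001,-0.001,0,0,0,-17,0.7,-0.001,-0.001,0,0,0,-25.5,0.7,-0.001,-0.001,0,0,0,-34,0.7,-0.001,-0.001,0.02,0,0,-38.8,0.7,-0.001,-0.001,0.04,0,0,-38.8,0.7,-0.001,-0.001,0.04,0,0,-38.8,0.7,-0.001,-0.001,0.04,0,0,-38.8,0.7])

```text
t: 10.95
eef_pos: [0.5271, 0.1988, 0.1298]
tool_rot: [-0.001, -0.039, 0.999, -0.001]
contact_force: [-0.7, 0.1, -0.2]
gripper_width: 0.702
grasp_force: 0.0
```

```bash
python3 to.py .5265,.1994,.086,184.8
```

```text
t 10.95 p [0.5271 0.1988 0.1298] yaw -175.6 F [-0.7  0.1 -0.2] g 0.702 q7 1.31
[0.0004, 0.0008, 0.0438] [-0.15, -0.08, -0.35]
```

Emit:
arm_command(commands=[0,0.001,0.02,0,0,0,0.7,0,0.001,0.035,0,0,0,0.7,0,0.001,0.0435,0,0,0,0.7,0,0.001,0.0435,0,0,0,0.7,0,0.001,0.0435,0,0,0,0,0,0.001,0.0435,0,0,0,0,0,0.001,0.0435,0,0,0,0,0,0.001,0.0435,0,0,0,0], force=25)

```text
t: 11.75
eef_pos: [0.5274, 0.2016, 0.0871]
tool_rot: [0.0, -0.041, 0.999, -0.0]
contact_force: [-0.3, 0.8, 1.7]
gripper_width: 0.178
grasp_force: 25.4
```

```bash
cat > cr.py <<'E'
# pose of the grasp point in the hub frame (mm, bay axes; z from the hinge height) and rows to args "x,y,z" of TCP-grasp
from to import *
a=np.radians(4.8);bx=np.array([np.cos(a),np.sin(a),0]);by=np.array([-np.sin(a),np.cos(a),0]);H=np.array([.5695,.0475,.101])+by*.155
o=get_obs();q=o["tool_rot"];R0=R.from_quat([q[1],q[2],q[3],q[0]]);p0=o["eef_pos"];f=o["contact_force"]
g=p0-R0.as_matrix()[:,2]*.015-H
print("t",round(o["t"],2),"grasp in hub mm",(np.array([g@bx,g@by,g[2]])*1e3).round(1),"F bay",np.array([f@bx,f@by,f[2]]).round(1),"g",round(o["gripper_width"],3),round(o["grasp_force"],1))
for s in sys.argv[1:]:
    v=[float(k)/1e3 for k in s.split(",")];p=H+bx*v[0]+by*v[1]+[0,0,v[2]]-[0,0,.015]
    print(s,R0.inv().apply(p-p0).round(4).tolist(),np.degrees((R0.inv()*Rt(184.8)).as_rotvec()).round(1).tolist())
E
python3 cr.py -30,0,0
```

```text
t 11.75 grasp in hub mm [-29.1   2.1   1.1] F bay [-0.2  0.8  1.7] g 0.178 25.4
-30,0,0 [0.0009, -0.002, 0.0011] [-0.0, 0.0, -0.1]
```

The handle is gripped at 15 mm width. I raise it along the 41 mm hinge arc with the tool kept vertical, the pads pivoting on the sleeve.

Emit:
arm_command(commands=[0.0014,0,-0.0106,0,0,0,0,0.0055,0,-0.0205,0,0,0,0,0.012,0,-0.029,0,0,0,0,0.0205,0,-0.0355,0,0,0,0,0.0304,0,-0.0396,0,0,0,0,0.0385,0,-0.041,0,0,0,0,0.0385,0,-0.041,0,0,0,0,0.0385,0,-0.041,0,0,0,0])

```text
t: 12.55
eef_pos: [0.4893, 0.198, 0.1287]
tool_rot: [0.001, -0.041, 0.999, -0.0]
contact_force: [1.2, 1.2, 6.1]
gripper_width: 0.173
grasp_force: 24.7
```

```bash
python3 cr.py -68.5,1.5,41; python3 - <<'E'
from h import *
s=read_camera("scene");t=read_camera("top")
cv2.imwrite("pics/c8.png",np.hstack([cv2.resize(s["img"][160:240,390:470],(400,400),interpolation=2),cv2.resize(t["img"][160:240,120:200],(400,400),interpolation=2)])[:,:,::-1])
E
```

```text
t 12.55 grasp in hub mm [-67.3   1.7  42.7] F bay [1.3 1.1 6.1] g 0.173 24.7
-68.5,1.5,41 [0.0012, -0.0002, 0.0017] [-0.0, 0.1, -0.1]
```

View pics/c8.png

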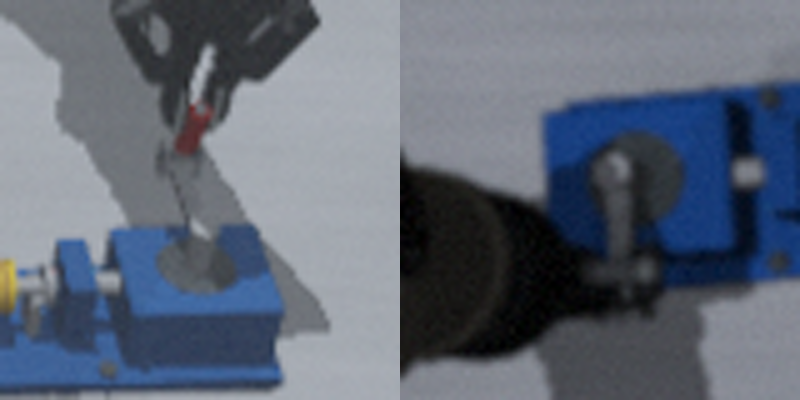

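The arm and cheeks are where expected, top crop (615,165)→(625,265), and the red handle is in the grip at scene (195,130). I check its lean numerically.

```bash
python3 - <<'E'
from h import *
s=read_camera("scene")
a=np.radians(4.8);bx=np.array([np.cos(a),np.sin(a),0]);by=np.array([-np.sin(a),np.cos(a),0]);H=np.array([.5695,.0475,.101])+by*.1565
b=lambda P:((proj(s,P)-[390,160])*5).round(0)
h=H-bx*.07
for f in(60,75,90):print(f,[b(h+r*(bx*np.cos(np.radians(f))+np.array([0,0,np.sin(np.radians(f))]))) for r in(0,.009,.055)])
print(blobs(s,(0,110,40),(8,255,255),(390,160,470,240),3)[1],blobs(s,(172,110,40),(180,255,255),(390,160,470,240),3)[1])
E
```

```text
60 [array([176., 151.]), array([180., 146.]), array([198., 123.])]
75 [array([176., 151.]), array([179., 143.]), array([194., 103.])]
90 [array([176., 151.]), array([179., 140.]), array([190.,  87.])]
[] [(np.int32(9), [429.1, 183.4], [428, 181, 4, 6])]
```

Emit:
arm_command(commands=[0.003,0,0.001,0,0,0,0,0.006,0,0.001,0,0,0,0,0.006,0,0.001,0,0,0,0,0.006,0,0.001,0,0,0,0])

```text
t: 13.1
eef_pos: [0.4866, 0.1979, 0.1288]
tool_rot: [0.004, -0.04, 0.999, 0.0]
contact_force: [6.1, 1.1, 9.6]
gripper_width: 0.172
grasp_force: 24.8
```

```bash
python3 cr.py; python3 - <<'E'
from h import *
s=read_camera("scene")
im=s["img"][172:200,415:445].astype(int);d=(im[:,:,0]-im[:,:,1:].max(2));ys,xs=np.where(d>40);print(sorted(zip((ys+172).tolist(),(xs+415).tolist())))
E
```

```text
t 13.1 grasp in hub mm [-70.1   1.8  42.8] F bay [6.2 0.6 9.6] g 0.172 24.8
[(181, 431), (182, 428), (182, 429), (182, 430), (182, 431), (183, 429), (183, 430)]
```

It now stands against the stop: 6 N on the next 3 mm, grasp point over the hinge at −70.1 mm. Crank turn clockwise, first 84°.

Emit:
arm_command(commands=[-0.004,0,-0.001,0,0,0,0,-0.0055,0.0143,-0.001,0,0,0,0,-0.01,0.0281,-0.001,0,0,0,0,-0.0172,0.0406,-0.001,0,0,0,0,-0.0268,0.0513,-0.001,0,0,0,0,-0.0385,0.0598,-0.001,0,0,0,0,-0.0517,0.0656,-0.001,0,0,0,0,-0.0658,0.0686,-0.001,0,0,0,0])

```text
t: 13.95
eef_pos: [0.5409, 0.2728, 0.1272]
tool_rot: [-0.002, -0.042, 0.999, -0.001]
contact_force: [-2.9, -0.3, 7.6]
gripper_width: 0.158
grasp_force: 23.4
```

```bash
python3 cr.py
```

```text
t 13.95 grasp in hub mm [-9.6 72.  41.2] F bay [-3.  -0.   7.6] g 0.158 23.4
```

Emit:
arm_command(commands=[-0.0144,0,0,0,0,0,0,-0.0285,-0.003,0,0,0,0,0,-0.0417,-0.0088,0,0,0,0,0,-0.0534,-0.0173,0,0,0,0,0,-0.063,-0.028,0,0,0,0,0,-0.0702,-0.0405,0,0,0,0,0,-0.0747,-0.0543,0,0,0,0,0,-0.0762,-0.0686,0,0,0,0,0], force=40)

```text
t: 14.75
eef_pos: [0.6145, 0.2078, 0.1268]
tool_rot: [-0.011, -0.041, 0.999, -0.002]
contact_force: [-32.6, 0.0, 29.5]
gripper_width: 0.148
grasp_force: 45.5
```

```bash
python3 cr.py; python3 - <<'E'
from h import *
s=read_camera("scene")
cv2.imwrite("pics/c9.png",cv2.resize(s["img"][150:240,380:480],(500,450),interpolation=2)[:,:,::-1])
E
```

```text
t 14.75 grasp in hub mm [58.6  1.  40.8] F bay [-32.5   2.8  29.5] g 0.148 45.5
```

View pics/c9.png

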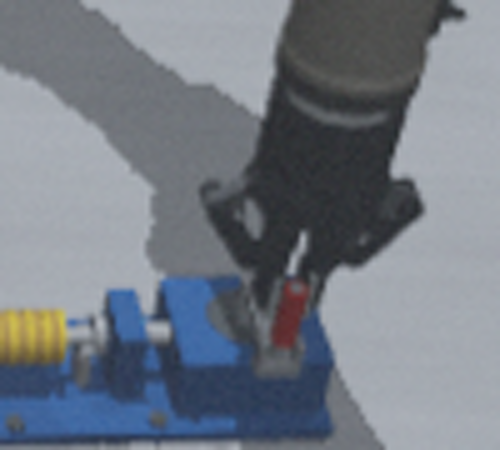

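The crank is at about 180° (scene: red handle upright at (290,315), arm towards the camera), but the tool is strained outwards by 32 N. The handle has shifted between the pads, so I relieve the load, open, and measure before regripping.

Emit:
arm_command(commands=[0.005,0,0,0,0,0,0,0.009,0,-0.002,0,0,0,0,0.009,0,-0.002,0,0,0,0.45,0.009,0,-0.002,0,0,0,0.45,0.009,0,-0.002,0,0,0,0.45], force=25)

```text
t: 15.3
eef_pos: [0.6154, 0.208, 0.1291]
tool_rot: [-0.0, -0.041, 0.999, -0.001]
contact_force: [0.3, 0.4, 0.3]
gripper_width: 0.45
grasp_force: 0.0
```

```bash
python3 cr.py; python3 - <<'E'
from h import *
s=read_camera("scene");t=read_camera("top")
def red(c,b):
    x0,y0,x1,y1=b;im=c["img"][y0:y1,x0:x1].astype(int);d=im[:,:,0]-im[:,:,1:].max(2)
    n,l,st,ce=cv2.connectedComponentsWithStats((d>35).astype(np.uint8))
    return [(st[i].tolist(),(ce[i]+[x0,y0]).round(1).tolist()) for i in range(1,n) if st[i,4]>3]
print("scene",red(s,(400,180,470,240)));print("top",red(t,(110,140,220,240)))
a=np.radians(4.8);bx=np.array([np.cos(a),np.sin(a),0]);by=np.array([-np.sin(a),np.cos(a),0]);H=np.array([.5695,.0475,.101])+by*.1565
for x in(.06,.065,.07,.075):print(x,[proj(s,H+bx*x+[0,0,z]).round(1).tolist() for z in(.009,.032,.055)],[proj(t,H+bx*x+[0,0,z]).round(1).tolist() for z in(0,.055)])
E
```

```text
t 15.3 grasp in hub mm [59.2  1.2 43.1] F bay [0.4 0.4 0.3] g 0.45 0.0
scene [([35, 27, 6, 12, 42], [437.2, 212.6])]
top []
0.06 [[434.7, 215.3], [436.0, 210.0], [437.4, 204.5]] [[160.3, 171.0], [152.1, 167.1]]
0.065 [[435.1, 216.4], [436.4, 211.1], [437.8, 205.6]] [[160.2, 169.1], [152.0, 165.2]]
0.07 [[435.4, 217.5], [436.8, 212.2], [438.2, 206.8]] [[160.1, 167.2], [151.9, 163.2]]
0.075 [[435.8, 218.7], [437.2, 213.4], [438.6, 207.9]] [[160.0, 165.3], [151.8, 161.2]]
```

The handle stands upright at x≈70 mm (red centroid (437,212.6), predicted (436.8,212.2)). I regrip centred.

Emit:
arm_command(commands=[-0.005,0,0.001,0,0,0,0.45,-0.0105,0,0.002,0,0,0,0.45,-0.0105,0,0.002,0,0,0,0.45,-0.0105,0,0.002,0,0,0,0,-0.0105,0,0.002,0,0,0,0,-0.0105,0,0.002,0,0,0,0,-0.0105,0,0.002,0,0,0,0], force=25)

```text
t: 16.1
eef_pos: [0.6255, 0.2089, 0.1273]
tool_rot: [-0.0, -0.041, 0.999, -0.001]
contact_force: [-0.3, -0.5, 0.8]
gripper_width: 0.177
grasp_force: 24.4
```

```bash
python3 cr.py
```

```text
t 16.1 grasp in hub mm [69.3  1.2 41.3] F bay [-0.3 -0.5  0.8] g 0.177 24.4
```

The grip is now centred (15 mm width, no load). The handle may have leaned up to 15° during the first half turn, leaving step 2 doubtful. So I turn back to the start, stand it fully up there, and make the whole turn from 0.

Emit:
arm_command(commands=[0.0024,0.0179,0,0,0,0,0,0.0092,0.0345,0,0,0,0,0,0.0202,0.0488,0,0,0,0,0,0.0345,0.0598,0,0,0,0,0,0.0511,0.0666,0,0,0,0,0,0.069,0.069,0,0,0,0,0,0.0869,0.0666,0,0,0,0,0,0.1035,0.0598,0,0,0,0,0])

```text
t: 16.9
eef_pos: [0.5152, 0.2619, 0.1273]
tool_rot: [-0.0, -0.042, 0.999, -0.0]
contact_force: [4.4, -0.1, -3.7]
gripper_width: 0.174
grasp_force: 24.7
```

```bash
python3 cr.py
```

```text
t 16.9 grasp in hub mm [-36.2  63.2  41.3] F bay [ 4.4 -0.4 -3.7] g 0.174 24.7
```

Emit:
arm_command(commands=[0.0143,-0.011,0,0,0,0,0,0.0253,-0.0253,0,0,0,0,0,0.0321,-0.0419,0,0,0,0,0,0.0345,-0.0598,0,0,0,0,0,0.0345,-0.0598,0,0,0,0,0,0.0345,-0.0598,0,0,0,0,0])

```text
t: 17.5
eef_pos: [0.4867, 0.1962, 0.1272]
tool_rot: [-0.002, -0.04, 0.999, -0.002]
contact_force: [-4.0, -2.4, 2.1]
gripper_width: 0.178
grasp_force: 25.4
```

```bash
python3 cr.py; python3 - <<'E'
from h import *
s=read_camera("scene")
im=s["img"][165:205,410:450].astype(int);d=im[:,:,0]-im[:,:,1:].max(2)
n,l,st,ce=cv2.connectedComponentsWithStats((d>30).astype(np.uint8));print([(st[i].tolist(),(ce[i]+[410,165]).round(1).tolist()) for i in range(1,n)])
cv2.imwrite("pics/c10.png",cv2.resize(s["img"][155:215,395:455],(600,600),interpolation=2)[:,:,::-1])
E
```

```text
t 17.5 grasp in hub mm [-70.    0.1  41.2] F bay [-4.2 -2.1  2.1] g 0.178 25.4
[([15, 14, 6, 10, 30], [427.5, 183.6])]
```

View pics/c10.png

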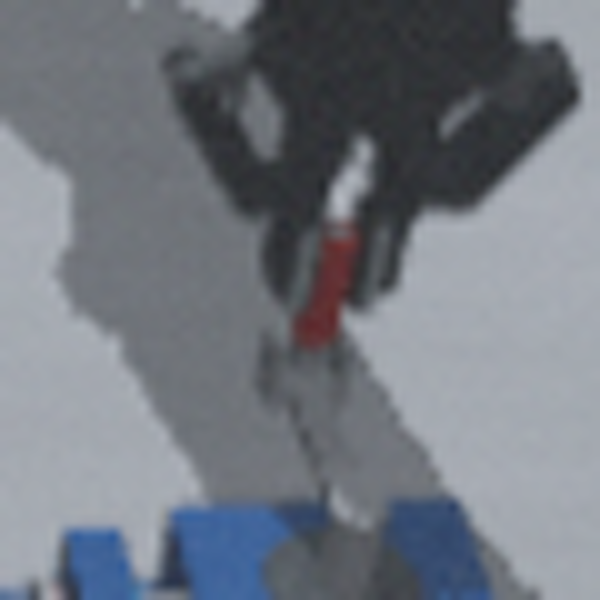

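The red sleeve now runs (315,335)→(340,230), matching the prediction for upright, so step 2 holds. Now the full turn in three calls.

Emit:
arm_command(commands=[-0.0024,0.0179,0,0,0,0,0,-0.0092,0.0345,0,0,0,0,0,-0.0202,0.0488,0,0,0,0,0,-0.0345,0.0598,0,0,0,0,0,-0.0511,0.0666,0,0,0,0,0,-0.069,0.069,0,0,0,0,0,-0.0869,0.0666,0,0,0,0,0,-0.1035,0.0598,0,0,0,0,0])

```text
t: 18.35
eef_pos: [0.5864, 0.2678, 0.1271]
tool_rot: [-0.001, -0.042, 0.999, -0.0]
contact_force: [-4.2, -3.2, 4.2]
gripper_width: 0.175
grasp_force: 25.5
```

```bash
python3 cr.py
```

```text
t 18.35 grasp in hub mm [35.3 63.2 41.1] F bay [-4.5 -2.9  4.2] g 0.175 25.5
```

Emit:
arm_command(commands=[-0.0143,-0.011,0,0,0,0,0,-0.0253,-0.0253,0,0,0,0,0,-0.0321,-0.0419,0,0,0,0,0,-0.0345,-0.0598,0,0,0,0,0,-0.0321,-0.0777,0,0,0,0,0,-0.0253,-0.0943,0,0,0,0,0,-0.0143,-0.1086,0,0,0,0,0,0,-0.1196,0,0,0,0,0])

```text
t: 19.15
eef_pos: [0.5949, 0.1458, 0.1272]
tool_rot: [-0.0, -0.041, 0.999, -0.0]
contact_force: [-2.5, 8.2, -1.6]
gripper_width: 0.177
grasp_force: 25.2
```

```bash
python3 cr.py
```

```text
t 19.15 grasp in hub mm [ 33.6 -59.1  41.2] F bay [-1.8  8.4 -1.6] g 0.177 25.2
```

Emit:
arm_command(commands=[0.0166,-0.0068,0,0,0,0,0,0.0345,-0.0092,0,0,0,0,0,0.0524,-0.0068,0,0,0,0,0,0.069,0,0,0,0,0,0,0.0833,0.011,0,0,0,0,0,0.0943,0.0253,0,0,0,0,0,0.1011,0.0419,0,0,0,0,0,0.1035,0.0598,0,0,0,0,0])

```text
t: 19.95
eef_pos: [0.4871, 0.1944, 0.1272]
tool_rot: [-0.0, -0.04, 0.999, -0.002]
contact_force: [1.2, -3.7, -0.9]
gripper_width: 0.181
grasp_force: 25.6
```

Emit:
arm_command(commands=[0,0,0,0,0,0,0,0,0,0,0,0,0,0,0,0,0,0,0,0,0])

```text
t: 20.25
eef_pos: [0.4872, 0.1964, 0.1272]
tool_rot: [-0.001, -0.04, 0.999, -0.001]
contact_force: [-3.9, 1.6, -0.5]
gripper_width: 0.174
grasp_force: 25.6
```

```bash
python3 cr.py -70,1.2,41; python3 - <<'E'
from h import *
s=read_camera("scene")
im=s["img"][165:205,410:450].astype(int);d=im[:,:,0]-im[:,:,1:].max(2)
n,l,st,ce=cv2.connectedComponentsWithStats((d>30).astype(np.uint8));print([(st[i].tolist(),(ce[i]+[410,165]).round(1).tolist()) for i in range(1,n)])
E
```

```text
t 20.25 grasp in hub mm [-69.5   0.2  41.2] F bay [-3.8  1.9 -0.5] g 0.174 25.6
-70,1.2,41 [0.0005, 0.001, 0.0002] [-0.1, -0.1, -0.2]
[([15, 13, 6, 11, 32], [427.7, 183.6])]
```

The red sleeve is at the same pixel as upright at the start (427.7,183.6), so the full turn is done. I fold the handle along the reverse arc.

Emit:
arm_command(commands=[-0.0106,0,0.0014,0,0,0,0,-0.0205,0,0.0055,0,0,0,0,-0.029,0,0.012,0,0,0,0,-0.0355,0,0.0205,0,0,0,0,-0.0396,0,0.0304,0,0,0,0,-0.041,0,0.041,0,0,0,0,-0.041,0,0.042,0,0,0,0,-0.041,0,0.042,0,0,0,0])

```text
t: 21.1
eef_pos: [0.5333, 0.2013, 0.0866]
tool_rot: [0.004, -0.041, 0.999, 0.0]
contact_force: [4.9, 3.6, 2.4]
gripper_width: 0.172
grasp_force: 25.3
```

```bash
python3 cr.py -30,1,0
```

```text
t 21.1 grasp in hub mm [-23.3   1.3   0.6] F bay [5.2 3.2 2.4] g 0.172 25.3
-30,1,0 [0.0068, -0.0003, 0.0006] [-0.0, 0.4, -0.2]
```

Emit:
arm_command(commands=[0,0,0,0,0,0,0.45,0,0,0,0,0,0,0.45,0,0,-0.02,0,0,0,0.45,0,0,-0.04,0,0,0,0.45,0.003,0,-0.04,0,0,0,0,0.003,0,-0.04,0,0,0,0,0.003,0,-0.04,0,0,0,0,0.003,0,-0.04,0,0,0,0])

```text
t: 21.9
eef_pos: [0.5252, 0.2005, 0.1244]
tool_rot: [-0.001, -0.041, 0.999, -0.001]
contact_force: [-0.6, 0.2, 0.2]
gripper_width: 0.001
grasp_force: 0.0
```

```bash
python3 cr.py -28,1,25; python3 - <<'E'
from h import *
s=read_camera("scene")
im=s["img"][170:225,400:455].astype(int);d=im[:,:,0]-im[:,:,1:].max(2)
n,l,st,ce=cv2.connectedComponentsWithStats((d>30).astype(np.uint8));print([(st[i].tolist(),(ce[i]+[400,170]).round(1).tolist()) for i in range(1,n)])
a=np.radians(4.8);bx=np.array([np.cos(a),np.sin(a),0]);by=np.array([-np.sin(a),np.cos(a),0]);H=np.array([.5695,.0475,.101])+by*.1565
for f in(0,.2,.4):print(f,proj(s,H-bx*.07+.032*(bx*np.cos(f)+np.array([0,0,np.sin(f)]))),proj(s,H-bx*.07+.055*(bx*np.cos(f)+np.array([0,0,np.sin(f)]))))
E
```

```text
t 21.9 grasp in hub mm [-31.3   1.2  38.4] F bay [-0.6  0.3  0.2] g 0.001 0.0
-28,1,25 [-0.0033, -0.0001, 0.0134] [-0.1, -0.1, -0.1]
[([25, 21, 8, 8, 21], [428.3, 194.8])]
0 [427.35362379 196.45612137] [428.89360133 201.15858691]
0.2 [427.63389081 194.89351931] [429.38956884 198.45680064]
0.4 [427.81928209 193.1283394 ] [429.71925153 195.38708802]
```

Emit:
arm_command(commands=[-0.001,0,0.006,0,0,0,0,-0.001,0,0.011,0,0,0,0,-0.001,0,0.014,0,0,0,0,-0.001,0,0.017,0,0,0,0,-0.001,0,0.017,0,0,0,0])

```text
t: 22.45
eef_pos: [0.5269, 0.2009, 0.1086]
tool_rot: [-0.0, -0.041, 0.999, -0.001]
contact_force: [-2.0, 0.1, 6.5]
gripper_width: 0.002
grasp_force: 2.9
```

Pressing meets 6.5 N at z = 0.1086 m, the top of a flat handle (0.109). I retract and check.

Emit:
arm_command(commands=[0,0,-0.04,0,0,0,0,0,0,-0.09,0,0,0,0,0,0,-0.14,0,0,0,0,0.03,0.05,-0.15,0,0,0,0,0.03,0.1,-0.15,0,0,0,0,0.03,0.15,-0.15,0,0,0,0,0.03,0.2,-0.15,0,0,0,0,0.03,0.2,-0.15,0,0,0,0])

```text
t: 23.25
eef_pos: [0.4771, 0.4057, 0.2572]
tool_rot: [-0.001, -0.046, 0.999, 0.001]
contact_force: [0.1, 0.1, -0.2]
gripper_width: -0.001
grasp_force: 0.0
```

```bash
python3 - <<'E'
from h import *
s=read_camera("scene");t=read_camera("top")
for n,c,b in(("top",t,(140,160,290,240)),("scene",s,(340,170,460,250))):
    print(n,blobs(c,(18,90,50),(36,255,255),b)[1])
    x0,y0,x1,y1=b;im=c["img"][y0:y1,x0:x1].astype(int);d=im[:,:,0]-im[:,:,1:].max(2)
    k,l,st,ce=cv2.connectedComponentsWithStats((d>60).astype(np.uint8));print([(st[i].tolist(),(ce[i]+[x0,y0]).round(1).tolist()) for i in range(1,k) if st[i,4]>10])
o=cv2.imread("pics/top0.png")[:,:,::-1];im=o[160:240,140:290].astype(int);d=im[:,:,0]-im[:,:,1:].max(2)
k,l,st,ce=cv2.connectedComponentsWithStats((d>60).astype(np.uint8));print("start red",[(st[i].tolist(),(ce[i]+[140,160]).round(1).tolist()) for i in range(1,k) if st[i,4]>10])
ob=get_obs();print(ob["t"],ob["eef_pos"])
E
```

```text
top [(np.int32(302), [252.5, 187.7], [244, 179, 18, 18]), (np.int32(339), [225.3, 190.9], [211, 184, 29, 14])]
[([20, 40, 6, 17, 89], [162.4, 208.2])]
scene [(np.int32(139), [359.8, 213.5], [353, 209, 15, 10]), (np.int32(204), [382.1, 216.7], [372, 212, 21, 11])]
[([85, 21, 6, 10, 36], [427.6, 195.2])]
start red [([19, 40, 6, 17, 86], [161.8, 208.0])]
23.35 [0.47927428 0.40012075 0.25706951]
```

The handle lies where it began (162.4,208.2 against 161.8,208.0) and is flat, and the roller has not moved in the bay. I let the arm settle and hand in.

Emit:
arm_command(commands=[0,0,0,0,0,0,0,0,0,0,0,0,0,0,0,0,0,0,0,0,0])

```text
t: 23.65
eef_pos: [0.4815, 0.3962, 0.2582]
tool_rot: [-0.0, -0.04, 0.999, -0.001]
contact_force: [0.2, -0.0, 0.2]
gripper_width: 0.002
grasp_force: 0.0
```

```bash
python3 -c "
from station import *
print(hand_in())"
```

```text
the job is handed in; nothing more can be done
None
```

The job is handed in at about 24 s, with no verdict returned: by camera and force checks the new roller is home in the bay, the crank has made one full clockwise turn (after a half turn I reversed to stand the handle properly), the handle is folded flat, and I did not touch the worn roller or the other bench items.

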